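Zero the cell counters and count the first cell

TASK

Start a fresh cell count on the row of desk tally counters: with the fingertips, gently press the large round key all the way down to zero the set and let it come back up, then press the cross-shaped key all the way down in the same way to count the first cell, and withdraw. Do not touch the counters with the small round key and the bar key, and leave every counter standing where it is (nothing is to be gripped, pushed aside or lifted) and the other things on the desk undisturbed.

Things in the scene. Friction and masses are not known exactly. Their poses are not given: they have to be found in the camera images.
- big_counter: desk tally counter whose key is a large round flat disc, 34 mm in diameter. Loose white housing 56 x 56 mm, 36 mm high, 0.3 to 0.6 kg, with a blank window on its front (-x) face; origin at the centre of its underside, z up. The key sits in the middle of the top face and is pressed straight down. The housing stands still while its key moves. The four counters have equal housings and black keys; each stands anywhere in the row and is turned a little.
- big_key_top (a point): centre of the top face of this counter's key (a large round flat disc, 34 mm in diameter); 50 mm above the desk when up, and it sinks with the key
- big_key (a joint): how far this key is pressed straight down, m: 0 = up, 0.008 = all the way down. It springs back by itself: 1 N starts it, 0.5 N more per mm, 5 N holds it all the way down; there it meets a hard stop.
- small_counter: desk tally counter whose key is a small round flat disc, 20 mm in diameter. Loose white housing 56 x 56 mm, 36 mm high, 0.3 to 0.6 kg, with a blank window on its front (-x) face; origin at the centre of its underside, z up. The key sits in the middle of the top face and is pressed straight down. The housing stands still while its key moves. The four counters have equal housings and black keys; each stands anywhere in the row and is turned a little.
- small_key_top (a point): centre of the top face of this counter's key (a small round flat disc, 20 mm in diameter); 50 mm above the desk when up, and it sinks with the key
- small_key (a joint): how far this key is pressed straight down, m: 0 = up, 0.008 = all the way down. It springs back by itself: 1 N starts it, 0.5 N more per mm, 5 N holds it all the way down; there it meets a hard stop.
- bar_counter: desk tally counter whose key is a straight bar, 14 x 46 mm, long along the counter's y axis. Loose white housing 56 x 56 mm, 36 mm high, 0.3 to 0.6 kg, with a blank window on its front (-x) face; origin at the centre of its underside, z up. The key sits in the middle of the top face and is pressed straight down. The housing stands still while its key moves. The four counters have equal housings and black keys; each stands anywhere in the row and is turned a little.
- bar_key_top (a point): centre of the top face of this counter's key (a straight bar, 14 x 46 mm, long along the counter's y axis); 50 mm above the desk when up, and it sinks with the key
- bar_key (a joint): how far this key is pressed straight down, m: 0 = up, 0.008 = all the way down. It springs back by itself: 1 N starts it, 0.5 N more per mm, 5 N holds it all the way down; there it meets a hard stop.
- cross_counter: desk tally counter whose key is a flat cross (plus sign), 38 mm across with arms 12 mm wide. Loose white housing 56 x 56 mm, 36 mm high, 0.3 to 0.6 kg, with a blank window on its front (-x) face; origin at the centre of its underside, z up. The key sits in the middle of the top face and is pressed straight down. The housing stands still while its key moves. The four counters have equal housings and black keys; each stands anywhere in the row and is turned a little.
- cross_key_top (a point): centre of the top face of this counter's key (a flat cross (plus sign), 38 mm across with arms 12 mm wide); 50 mm above the desk when up, and it sinks with the key
- cross_key (a joint): how far this key is pressed straight down, m: 0 = up, 0.008 = all the way down. It springs back by itself: 1 N starts it, 0.5 N more per mm, 5 N holds it all the way down; there it meets a hard stop.
- petri_dish: small flat covered Petri dish, 56 mm across, 14 mm high, loose, a bystander to be left alone; origin at the centre of its underside
- coverslip_box: small two-part box, 35 x 35 x 21 mm, loose, a bystander to be left alone; origin at the centre of its underside
- slide_mailer: flat slide mailer case, 84 x 35 x 21 mm, loose, a bystander to be left alone; origin at the centre of its underside
- eraser: eraser, 21 x 50 x 12 mm, loose, a bystander to be left alone; origin at the centre of its underside
Not all that is in view belongs to the job. Leave any pink look-alike of the bar_counter alone. What is shaped like the big_counter but blue is not meant.

How it is judged:
On the way, in this order (a step that is already met when the one before it is completed fails the run):
1. the large round key is pressed down (at least 5 of its 8 mm), the cross key being up (value of joint big_key above 0.005 m and value of joint cross_key below 0.0015 m), for 0.1 s.
2. the large round key is back up (value of joint big_key below 0.0015 m), for 0.1 s.
3. the cross-shaped key is pressed down (at least 5 of its 8 mm), the large round key being up (value of joint cross_key above 0.005 m and value of joint big_key below 0.0015 m), for 0.1 s.
At the end, for the whole second after the job is handed in: all four keys are up again (within 1.5 mm), the four counters stand upright and at rest within 15 mm of where they stood, and the bystanders lie within 10 mm of where they lay (value of joint each of big_key, small_key, bar_key, cross_key below 0.0015 m and distance of each of big_counter, small_counter, bar_counter, cross_counter from where it was at the start of the episode below 0.015 m and angle between each of big_counter, small_counter, bar_counter, cross_counter's own z axis and vertical below 0.05 rad and linear speed of each of big_counter, small_counter, bar_counter, cross_counter below 0.02 m/s and distance of each of petri_dish, coverslip_box, slide_mailer, eraser from where it was at the start of the episode below 0.01 m); the robot touches nothing.
It fails at once if the robot touches the counter with the small round key or the one with the bar key (contact force between any of the fingers, the arm and small_counter above 0.5 N or contact force between any of the fingers, the arm and bar_counter above 0.5 N).
It fails at once if the robot pushes a counter harder than 30 N (contact force between any of the fingers, the arm and big_counter above 30 N or contact force between any of the fingers, the arm and cross_counter above 30 N).
It fails at once if a counter is lifted (6 mm), tipped (0.15 rad) or shoved out of its place (15 mm) (distance of any of big_counter, small_counter, bar_counter, cross_counter from where it was at the start of the episode above 0.015 m or height (world z) of any of big_counter, small_counter, bar_counter, cross_counter above 0.006 m or angle between any of big_counter, small_counter, bar_counter, cross_counter's own z axis and vertical above 0.15 rad).
It fails at once if a bystander is moved by more than 10 mm (distance of any of petri_dish, coverslip_box, slide_mailer, eraser from where it was at the start of the episode above 0.01 m).
It also fails if it takes over 43 s, if anything falls off the work surface, if the arm or the gripper's body presses on something with over 40 N, if the wrist force passes 120 N, or if a joint passes its speed limit or range.

ROBOT

A 6-joint arm with a two-finger parallel gripper is mounted at the origin on a cart in front of the work surface, level with it; the furniture and walls round the work are solid. World frame = base frame: x ahead of the robot, y to its left, z up, the work surface at z = 0. Lengths are in m, angles in rad, forces in N, time in s.
With the tool pointing down it reaches from about 0.275 to 0.75 m from the base axis. Payload 10.2 kg.
Tool frame: the origin (TCP) lies at the very end of the fingers, on their centre line; the grasp point (between the pads) lies 19 mm behind it; x points along the fingers, y is the direction in which the jaws open and shut, and the axes are right-handed (so a half turn about x gives the same grasp; the last joint's range is limited). The gripper opens to 88 mm and grips with 3 to 60 N. Pads are 18 mm wide; open, the fingers measure 123 mm over their backs; the gripper's body (75 mm by 187 mm) begins 45 mm behind the grasp point.
Start: joints at [-1.367, 0.313, 1.498, -0, 1.331, -0.223], TCP at [0.217, -0.478, 0.239] pointing down, gripper open.
Joint ranges: [-2.94, 2.94], [-0.97, 2.17], [0.19, 2.56], [-1.23, 4.37], [0.02, 3.11], [-2.88, 2.88]. Speed limits (rad/s): [2.39, 2.39, 3.01, 3.14, 3.14, 3.14].

INTERFACE

Orientations are given as a unit quaternion [x, y, z, w].
In Python, from bench import readout, grab_frame, job, regions_of, tip_of gives the robot as it stands. The module is installed in compiled form; this text tells all that it offers.
- The arm moves only by the shell command python3 -m creep 'ROWS' [FORCE]. ROWS is a JSON object of lists of equal length, an entry for each row: "grip": the finger opening in mm, from 0 to 88.1; "slide": the shift along the world's x, y, z in units of 40 mm (1.0 is 40 mm), a list of three; "spin": the turn about the world's z in units of 8 degrees (1.0 is 8 degrees). In form: {"grip": [grip, ...], "slide": [[tx, ty, tz], ...], "spin": [spin, ...]}. A call has 1 to 5 rows; each row is the pose to reach, as a shift and turn from the pose commanded when the call began; what a row does not reach only later rows make up. A row lasts 1/8 s, in which the tool goes at most 62.5 mm and 10.7 degrees, less where a joint would pass 70% of its speed; a pose out of reach is approached as far as the arm can. A call with a gripper value outside its range is refused whole. The fingers move at their own pace and stop on an object; FORCE is the grip in N (left out, the last holds). Time passes only in rows, so rows that repeat a pose let the fingers close. It gives the time, the measured TCP pose, the force and the opening at its end, in the units of the state.
- readout.sense(): the state, without advancing time (a new reading comes with each control period).
- grab_frame(name): name is "scene" or "side" or "wrist"; returns a dict with "color" (420x560x3 uint8, red, green, blue), "fx", "fy", "cx", "cy" (pixels), "k1" (the pictures are not rectified: a ray, as slopes to the right and down, at radius r is drawn at 1 + k1 r^2 times it, then the intrinsics apply), "R" (3x3) and "t" (3): a world point X has camera coordinates R X + t. Camera axes: x right, y down, z forward; pixel columns grow to the right and rows downward; lengths in m; the calibration is good to about 2 mm. A picture is of the moment at which its call begins. There is no depth.
- job.job_done(): hands the job in, once; it reports no verdict.
Trained networks look in the newest picture that a camera, given by its name, has taken for a name from the list of things; names that differ only in an ending like _2 or _b are one class to them, and where a whole thing is asked for, a point or a joint stands for the part that bears it (a point fixed in the world has none). Each returns a list of dicts, best first, with "p" (0 to 1); they miss things now and then, are a little off and sometimes report something else, mostly with a low value. They report only what shows in the picture. A call takes as long as a camera call. They do not tell look-alikes from the thing itself.
- regions_of(camera, label): "region" (420x560 bool, what is visible of it) and "rect" ([left, top, width, height] in pixels, round what is visible of it).
- tip_of(camera, label): "position" ([column, row] in pixels: a listed point, or the origin of a listed thing).
The state is a dict: "time_s": time; "joint_pos": joint angles; "qd": joint speeds; "effort": joint torques, N m; "tcp_pos": TCP position; "eef_rot": TCP orientation; "ft_force": force on the tool from outside, world axes, zero at the start; "wrist_torque": the same for the moment, N m; "finger_gap": finger opening in m.
Only numpy, scipy, OpenCV 4.12 (cv2) and the standard library are available. Lean on these libraries where they do the work, as an engineer would, in place of code of your own. Each camera call takes 0.05 s, during which the arm holds its last target. There are 200 camera calls.

## Working session

There is one attempt and no reset: what is moved stays moved. The work goes in short steps, Python scripts to look and compute and a shell command to move; the robot and the scene stay as the last step left them, time stands still between calls to the robot, and variables do not carry over. Pictures are saved under pics/ and viewed, about 8 in all and at most 12, crops included, and the job is handed in when it is done.

```bash
mkdir -p pics
cat > h.py <<'E'
import numpy as np,cv2
from bench import readout, grab_frame, job, regions_of, tip_of
def ray(f,u,v):
    d=np.array([(u-f["cx"])/f["fx"],(v-f["cy"])/f["fy"]]);s=d.copy()
    for _ in range(20): s=d/(1+f["k1"]*(s@s))
    R=np.array(f["R"]);return -R.T@np.array(f["t"]),R.T@np.array([s[0],s[1],1])
def onz(f,u,v,z):
    c,d=ray(f,u,v);return c+d*(z-c[2])/d[2]
def proj(f,X):
    p=np.array(f["R"])@X+np.array(f["t"]);s=p[:2]/p[2];s=s*(1+f["k1"]*(s@s))
    return s*[f["fx"],f["fy"]]+[f["cx"],f["cy"]]
E
python3 - <<'E'
from h import *
fs={c:grab_frame(c) for c in("scene","side")}
for c,f in fs.items():
    cv2.imwrite(f"pics/{c}0.png",f["color"][:,:,::-1])
    print(c,onz(f,280,210,0).round(3),ray(f,0,0)[0].round(2))
    for n in("big","small","bar","cross"):
        for d in tip_of(c,n+"_key_top")[:4]:
            print(n,np.round(d["position"],1),round(d["p"],2),onz(f,*d["position"],.05).round(4))
print(readout.sense())
E
```

```text
scene [0.657 0.059 0.   ] [-0.3  -0.71  1.02]
small [234.9 233.7] 0.26 [0.4507 0.0495 0.05  ]
bar [284.4 268.2] 0.48 [ 0.4391 -0.1363  0.05  ]
cross [234.7 223.8] 0.57 [0.4802 0.0782 0.05  ]
side [ 0.477  0.058 -0.   ] [ 0.95 -0.62  0.81]
big [334.5 181.3] 0.55 [0.5714 0.1989 0.05  ]
big [361.4 159.8] 0.43 [0.5919 0.332  0.05  ]
small [246.  263.6] 0.57 [ 0.5392 -0.1774  0.05  ]
small [282.  237.3] 0.46 [ 0.5643 -0.0624  0.05  ]
small [291.9 204.8] 0.16 [0.5217 0.0502 0.05  ]
bar [322.9 220.8] 0.68 [0.6215 0.0432 0.05  ]
bar [284.  237.8] 0.65 [ 0.5694 -0.0611  0.05  ]
cross [283.1 239.1] 0.69 [ 0.5699 -0.0659  0.05  ]
cross [293.1 194. ] 0.52 [0.5011 0.0886 0.05  ]
{'time_s': 0.5, 'joint_pos': array([-1.36739602e+00,  3.12910674e-01,  1.49774980e+00, -4.33497267e-05,
        1.33098433e+00, -2.23414724e-01]), 'qd': array([-0.00023159,  0.0018603 , -0.00164587, -0.00034622,  0.00150162,
        0.00102152]), 'effort': array([-1.98755661e-03, -4.01887393e+01, -2.52290457e+01,  6.94141723e-02,
        3.21249326e-02,  8.38974756e-07]), 'tcp_pos': array([ 0.2173061 , -0.47790358,  0.23869594]), 'eef_rot': array([-0.69105052, -0.14978124,  0.69107993, -0.14974406]), 'ft_force': array([0.10829857, 0.5229563 , 0.7822513 ]), 'wrist_torque': array([ 0.01613188, -0.0270062 , -0.00179973]), 'finger_gap': 0.08807094581131258}
```

View pics/scene0.png

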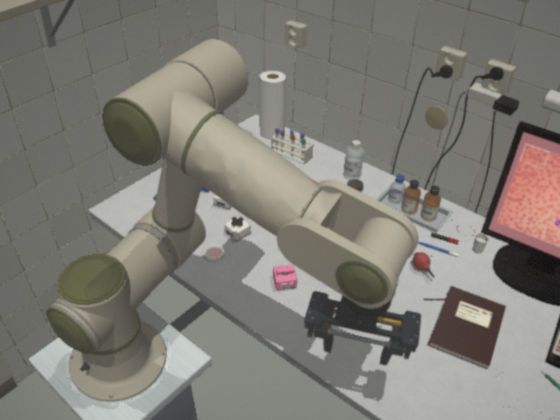

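View pics/side0.png

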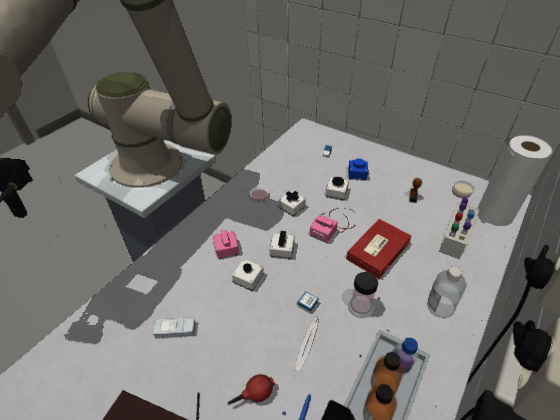

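The side view shows four white counters, at about (247,272), (282,244), (292,202) and (337,187). There are also pink ones at (226,243) and (323,227) and a blue one at (358,168). My reading is big = white at (337,187), cross = white at (292,200), bar = (282,240), small = (247,268). I'll confirm this in one enlarged crop.

Run:
```python
from h import *
f=grab_frame("side");g=f["color"][140:300,200:400,::-1]
cv2.imwrite("pics/crop1.png",cv2.resize(g,None,fx=4,fy=3.75,interpolation=cv2.INTER_CUBIC)[:600])
for n,(u,v) in dict(big=(337,182),cross=(292,196),bar=(283,238),small=(247,266)).items():
    a=f["color"][v-14:v+14,u-14:u+14].max(2)<60
    k,l,s,c=cv2.connectedComponentsWithStats(a.astype(np.uint8))
    for i in range(1,k):
        if s[i,4]>20:
            q=c[i]+[u-14,v-14]; print(n,s[i],q.round(1),onz(f,*q,.047).round(4))
```

```text
big [ 9  9 12  9 85] [337.5 181. ] [0.5764 0.208  0.047 ]
cross [ 8  9 12 10 86] [291.7 195.7] [0.4996 0.0835 0.047 ]
bar [ 9  7  8 16 87] [281.9 238.3] [ 0.5644 -0.063   0.047 ]
small [10 12  9  9 56] [247.1 267.6] [ 0.5469 -0.1838  0.047 ]
```

View pics/crop1.png

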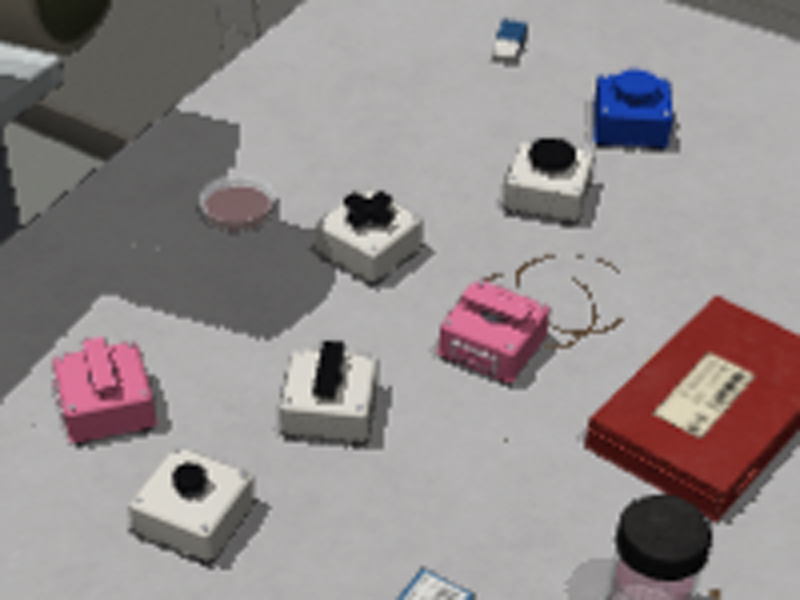

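The crop confirms it. Big is the white counter with the black disc at (337,181), next to the blue look-alike at (358,165). Cross is the white one at (292,196). The pink ones are bar look-alikes and stay untouched. Next I close the fingers and move towards big at a safe height.

```bash
python3 -m creep '{"grip":[0,0,0,0,0],"slide":[[0.5,1.0,0],[1.1,2.2,0],[1.7,3.4,0],[2.3,4.6,0],[3.0,5.8,0]],"spin":[0,0,0,0,0]}' 10
python3 -m creep '{"grip":[0,0,0,0,0],"slide":[[0.6,1.2,0],[1.2,2.4,0],[1.8,3.6,0],[2.4,4.8,0],[3.0,5.8,0]],"spin":[0,0,0,0,0]}'
```

```text
time_s: 1.18
tcp_pos: [0.3378, -0.2444, 0.2389]
eef_rot: [0.691, 0.149, -0.691, 0.15]
ft_force: [0.6, -0.3, -0.3]
finger_gap: 0.0405
time_s: 1.8
tcp_pos: [0.4579, -0.012, 0.239]
eef_rot: [0.691, 0.15, -0.691, 0.15]
ft_force: [-0.4, -0.9, 0.5]
finger_gap: 0.0006
```

```bash
python3 -m creep '{"grip":[0,0,0,0,0],"slide":[[0.6,1.2,0],[1.2,2.4,-0.3],[1.8,3.6,-0.8],[2.4,4.6,-1.2],[2.9,5.5,-1.7]],"spin":[0,0,0,0,0]}'
python3 - <<'E'
from h import *
for c in("wrist","side"):
    f=grab_frame(c)
    cv2.imwrite(f"pics/{c}2.png",f["color"][:,:,::-1])
    for n in("big_key_top","cross_key_top"):
        for d in tip_of(c,n)[:3]: print(c,n,np.round(d["position"],1),round(d["p"],2),onz(f,*d["position"],.05).round(4))
s=readout.sense();print(s["tcp_pos"],s["ft_force"])
E
```

```text
time_s: 2.42
tcp_pos: [0.574, 0.2077, 0.1702]
eef_rot: [0.691, 0.15, -0.691, 0.15]
ft_force: [0.4, -1.0, 0.6]
finger_gap: 0.0005
wrist big_key_top [271.9 199.7] 0.78 [0.5771 0.2109 0.05  ]
wrist big_key_top [154.  132.8] 0.7 [0.5887 0.3205 0.05  ]
side big_key_top [336.5 183. ] 0.54 [0.5798 0.1954 0.05  ]
side big_key_top [359.8 161. ] 0.4 [0.5904 0.324  0.05  ]
side cross_key_top [289.7 196.3] 0.42 [0.4983 0.0755 0.05  ]
[0.57335248 0.20537121 0.17147045] [ 0.0174467  -0.34874264  0.7119993 ]
```

View pics/wrist2.png

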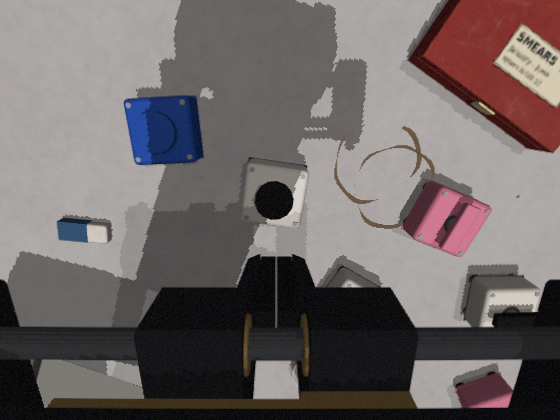

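The wrist view shows the white counter with its black disc at (274,200), the blue one at (163,130) and the eraser at (82,231). The wrist and side views agree on about (0.576, 0.209). I'll descend to just above the key.

```bash
python3 -m creep '{"grip":[0,0,0,0,0],"slide":[[0.07,0.09,-0.8],[0.07,0.09,-1.6],[0.07,0.09,-2.4],[0.07,0.09,-2.8],[0.07,0.09,-2.8]],"spin":[0,0,0,0,0]}'
python3 - <<'E'
from h import *
f=grab_frame("side");s=readout.sense();print(s["tcp_pos"],s["ft_force"],proj(f,s["tcp_pos"]))
w=grab_frame("wrist")["color"][120:420,130:430,::-1]
a=cv2.resize(f["color"][130:230,290:390,::-1],(400,400),interpolation=cv2.INTER_CUBIC)
cv2.imwrite("pics/c3.png",np.hstack([a,cv2.resize(w,(400,400))]))
E
```

```text
time_s: 3.35
tcp_pos: [0.5761, 0.2091, 0.0588]
eef_rot: [-0.691, -0.149, 0.691, -0.15]
ft_force: [-0.1, -0.2, 0.3]
finger_gap: 0.0005
[0.57658888 0.20937268 0.05975469] [ 0.04974377 -0.31046352  0.31583573] [338.11975489 177.3313596 ]
```

View pics/c3.png

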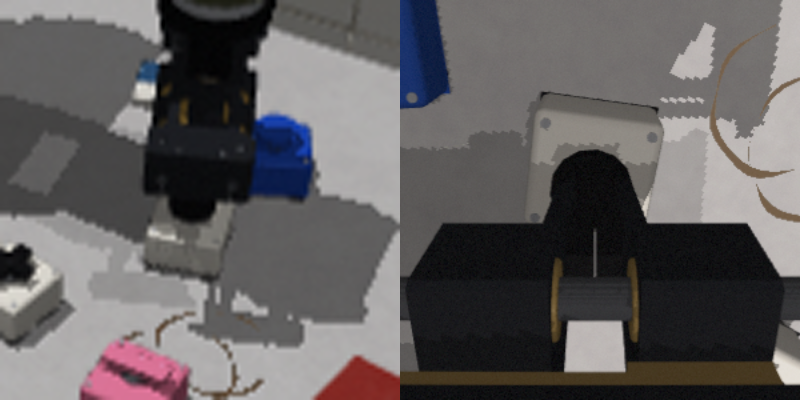

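The fingers are centred over the disc. I'll press in small steps and watch the force.

```bash
python3 -m creep '{"grip":[0,0,0,0,0],"slide":[[0,0,-0.08],[0,0,-0.16],[0,0,-0.24],[0,0,-0.3],[0,0,-0.3]],"spin":[0,0,0,0,0]}'
```

```text
time_s: 4.08
tcp_pos: [0.5762, 0.2097, 0.0468]
eef_rot: [0.691, 0.15, -0.691, 0.15]
ft_force: [-0.6, -0.1, 2.6]
finger_gap: 0.0004
```

```bash
python3 -m creep '{"grip":[0,0,0,0,0],"slide":[[0,0,-0.04],[0,0,-0.07],[0,0,-0.1],[0,0,-0.1],[0,0,-0.1]],"spin":[0,0,0,0,0]}'
```

```text
time_s: 4.7
tcp_pos: [0.5762, 0.2097, 0.0429]
eef_rot: [0.691, 0.15, -0.691, 0.15]
ft_force: [-1.3, 0.6, 4.4]
finger_gap: 0.0002
```

```bash
python3 -m creep '{"grip":[0,0,0,0,0],"slide":[[0,0,-0.02],[0,0,-0.04],[0,0,-0.04],[0,0,-0.04],[0,0,-0.04]],"spin":[0,0,0,0,0]}'
```

```text
time_s: 5.32
tcp_pos: [0.5763, 0.2097, 0.0422]
eef_rot: [0.691, 0.15, -0.691, 0.15]
ft_force: [-3.3, -0.8, 14.3]
finger_gap: 0.0009
```

The key is at its hard stop (14 N at z = 0.042). I'll lift straight up and move over the cross.

```bash
python3 -m creep '{"grip":[0,0,0,0,0],"slide":[[0,0,0.1],[0,0,0.5],[0,0,1.5],[0,0,2.6],[0,0,3.2]],"spin":[0,0,0,0,0]}'
python3 -m creep '{"grip":[0,0,0,0,0],"slide":[[-0.6,-1.0,0],[-1.2,-2.0,0],[-1.7,-2.9,0],[-1.9,-3.15,0],[-1.9,-3.15,0]],"spin":[0,0,0,0,0]}'
python3 - <<'E'
from h import *
f=grab_frame("wrist");cv2.imwrite("pics/w4.png",f["color"][:,:,::-1])
for n in("big_key_top","cross_key_top"):
    for d in tip_of("wrist",n)[:3]: print(n,np.round(d["position"],1),round(d["p"],2),onz(f,*d["position"],.05).round(4))
s=readout.sense();print(s["tcp_pos"],s["ft_force"])
a=cv2.inRange(f["color"],(0,0,0),(50,50,50))
k,l,st,c=cv2.connectedComponentsWithStats(a)
for i in range(1,k):
    if 200<st[i,4]<5000: print(st[i],c[i].round(1),onz(f,*c[i],.05).round(4))
E
```

```text
time_s: 5.95
tcp_pos: [0.5764, 0.2097, 0.1719]
eef_rot: [0.692, 0.15, -0.69, 0.15]
ft_force: [-0.2, -0.5, 0.0]
finger_gap: 0.0002
time_s: 6.58
tcp_pos: [0.5002, 0.0837, 0.1695]
eef_rot: [0.691, 0.149, -0.691, 0.149]
ft_force: [0.0, 1.2, -0.4]
finger_gap: 0.0004
big_key_top [163.5  51.1] 0.77 [0.5753 0.2083 0.05  ]
cross_key_top [272.6 208.1] 0.69 [0.4968 0.0833 0.05  ]
[0.50056744 0.08454432 0.16908949] [ 0.70784683 -0.21904547 -0.70282192]
[ 142   26   46   49 1725] [164.2  49.6] [0.5765 0.2081 0.05  ]
[252 183  42  42 992] [272.6 203.3] [0.5007 0.0851 0.05  ]
[429 194  57  21 928] [456.3 205.6] [ 0.5647 -0.0604  0.05  ]
```

View pics/w4.png

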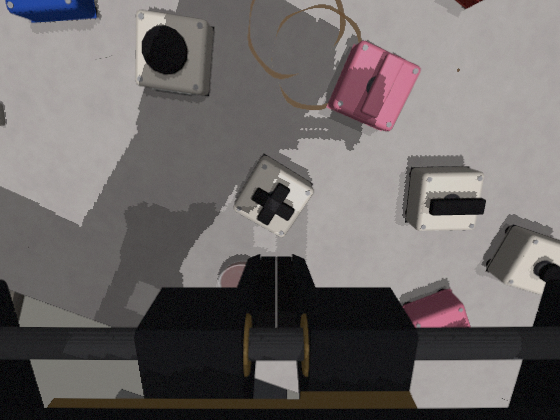

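The wrist view shows the cross key at (272,203), which is (0.501, 0.085), directly under the tool. The big key at (164,50) is intact, with its counter unmoved at (0.576, 0.208). The bar counter at (456,205) is well clear. I'll descend and press.

```bash
python3 -m creep '{"grip":[0,0,0,0,0],"slide":[[0,0.03,-0.8],[0,0.03,-1.6],[0,0.03,-2.4],[0,0.03,-2.8],[0,0.03,-2.8]],"spin":[0,0,0,0,0]}'
python3 -m creep '{"grip":[0,0,0,0,0],"slide":[[0,0,-0.08],[0,0,-0.16],[0,0,-0.24],[0,0,-0.3],[0,0,-0.3]],"spin":[0,0,0,0,0]}'
```

```text
time_s: 7.35
tcp_pos: [0.5, 0.0853, 0.0566]
eef_rot: [-0.691, -0.15, 0.692, -0.15]
ft_force: [0.1, 0.4, 0.5]
finger_gap: 0.0003
time_s: 7.98
tcp_pos: [0.5005, 0.0849, 0.0454]
eef_rot: [0.691, 0.15, -0.691, 0.15]
ft_force: [1.6, 0.2, 3.1]
finger_gap: 0.0008
```

```bash
python3 -m creep '{"grip":[0,0,0,0,0],"slide":[[0,0,-0.03],[0,0,-0.06],[0,0,-0.08],[0,0,-0.09],[0,0,-0.09]],"spin":[0,0,0,0,0]}'
```

```text
time_s: 8.6
tcp_pos: [0.5006, 0.0849, 0.0423]
eef_rot: [0.691, 0.15, -0.691, 0.15]
ft_force: [-0.7, 0.5, 11.7]
finger_gap: 0.0008
```

The cross key is at its hard stop too (11.7 N, z = 0.042). I'll withdraw straight up and then back.

```bash
python3 -m creep '{"grip":[0,0,0,0,0],"slide":[[0,0,0.1],[0,0,0.5],[0,0,1.6],[0,0,3.0],[0,0,4.4]],"spin":[0,0,0,0,0]}'
python3 -m creep '{"grip":[0,0,0,0,0],"slide":[[-0.3,-1.0,0.2],[-0.6,-2.0,0.2],[-0.9,-3.0,0.2],[-0.9,-4.0,0.2],[-0.9,-4.0,0.2]],"spin":[0,0,0,0,0]}'
python3 - <<'E'
from h import *
s=readout.sense();print(s["tcp_pos"],s["ft_force"])
f=grab_frame("side");cv2.imwrite("pics/s5.png",cv2.resize(f["color"][140:300,200:400,::-1],(800,600),interpolation=cv2.INTER_CUBIC))
for n,(u,v) in dict(big=(337,182),cross=(292,196),bar=(283,238),small=(247,266)).items():
    a=f["color"][v-14:v+14,u-14:u+14].max(2)<60
    k,l,st,c=cv2.connectedComponentsWithStats(a.astype(np.uint8))
    for i in range(1,k):
        if st[i,4]>20: print(n,st[i],(c[i]+[u-14,v-14]).round(1))
E
```

```text
time_s: 9.22
tcp_pos: [0.4991, 0.0849, 0.2196]
eef_rot: [-0.69, -0.15, 0.692, -0.15]
ft_force: [0.9, 0.1, -0.3]
finger_gap: 0.0005
time_s: 9.85
tcp_pos: [0.4634, -0.0767, 0.2257]
eef_rot: [-0.691, -0.149, 0.692, -0.148]
ft_force: [-0.5, -0.1, 1.0]
finger_gap: 0.0006
[ 0.46342675 -0.07674096  0.22567145] [-0.48714531 -0.13253785  0.96721741]
big [ 9  9 12  9 85] [337.5 181. ]
cross [ 8  9 13 10 94] [291.6 195.6]
bar [ 9  7  8 16 91] [281.8 238.1]
small [10 12  9  9 56] [247.1 267.6]
```

View pics/s5.png

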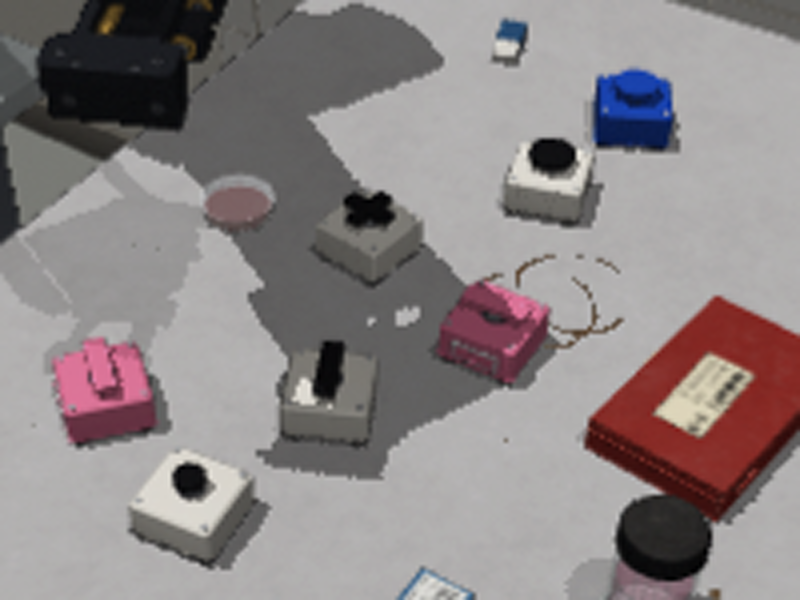

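All four keys are up and sit at the same pixels as at the start. Big is at (337,181), cross at (292,196), bar at (282,238) and small at (247,268). Nothing in this crop has moved, and the gripper is free in the air.

```bash
python3 -c "
from bench import job
print(job.job_done())"
```

```text
the job is handed in; nothing more can be done
None
```

I pressed the large round key all the way down with closed fingertips and let it come back up. I then did the same with the cross key, withdrew and handed the job in at about 10 s of the 43 s.

- **Presses:** Both keys reached their hard stop at a tip height of 42 mm. The wrist force read about 14 N on the large round key and about 12 N on the cross key, under the 30 N limit.
- **Last side picture:** All four keys are up again and within 0.2 px of where they started. The Petri dish, eraser, pink and blue look-alikes looked unmoved. The crop cut off most of the coverslip box, and the slide mailer was outside it, so I did not check those two at the end.
- **Disagreement:** The trained networks also labelled the blue look-alike as the large round key, and in the first pictures they mixed up some of the small, bar and cross keys. I settled which was which in an enlarged crop and the wrist pictures.

No check failed.

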